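# Weigh a bronze cup on the shop balance

### The arm

A 7-joint arm with a two-finger parallel gripper is mounted at the origin on the work surface. World frame = base frame: x ahead of the robot, y to its left, z up, the work surface at z = 0. Lengths are in m, angles in degrees, forces in N, time in s.
With the tool pointing down it reaches from about 0.425 to 0.875 m from the base axis. Payload 4.7 kg.
Tool frame: the origin (TCP) lies midway between the tips of the shut fingers; the grasp point (between the pads) lies 19 mm behind it; z points along the fingers, y is the line along which they close (so a half turn about z gives the same grasp; the last joint's range is limited). The gripper opens to 87 mm and grips with 3 to 60 N. Pads are 19 mm wide; open, the fingers measure 117 mm over their backs; the gripper's body (75 mm by 190 mm) begins 51 mm behind the grasp point.
Start: joints at [76.095, 18.392, -4.016, 83.108, 1.295, 78.541, -3.26], TCP at [0.165, -0.629, 0.223] pointing down, gripper open.
Joint ranges: [-163.93, 163.93], [-17.29, 119.83], [-79.2, 71.16], [3.27, 140.29], [-89.18, 269.18], [5.43, 117.66], [-154.24, 154.24]. Speed limits (degrees/s): [147.25, 147.25, 180, 180, 180, 180, 180].

### API

Orientations are given as [roll, pitch, yaw] about the fixed x, y, z axes, in that order (R = Rz(yaw) Ry(pitch) Rx(roll)).
In Python, from cell import env, viewer, boxes_of, masks_of gives the robot as it stands. The module is installed in compiled form; this text tells all that it offers.
- The arm moves only by the tool apply_moves, never from a script. Its argument "moves" is a list of rows, each a list of 7 numbers: the shift along the tool's x, y, z scaled (see below), then the turn, a rotation vector about the tool's x, y, z scaled (see below), then the opening, from 0 (shut) to 1 (fully open). A call has 1 to 20 rows; each row is the pose to reach, as a shift and turn from the pose commanded when the call began, along the tool's axes at that moment; what a row does not reach only later rows make up. The controller multiplies each number of a shift by 0.2 m and each number of a turn by 1.5 rad. A row lasts 1/10 s, in which the tool goes at most 50 mm and 8.59 degrees, less where a joint would pass 70% of its speed; a pose out of reach is approached as far as the arm can. A call with a number of a shift or a turn outside -1 to 1 is refused whole. A call with a gripper value outside its range is refused whole. The fingers move at their own pace and stop on an object; "grip_force" is the grip in N (left out, the last holds). Time passes only in rows, so rows that repeat a pose let the fingers close. It gives the time, the measured TCP pose, the force, the opening and the grip force at its end, in the units of the state.
- env.get_obs(): the state, without advancing time (a new reading comes with each control period).
- viewer.read_camera(name): name is "side" or "top"; returns the picture (480x640x3 uint8, red, green, blue); there is no depth.
- viewer.get_calibration(name): a dict with "fov_y" (degrees; the focal length in pixels is half the picture's height over the tangent of half this angle, whatever the lens; pixels are square), "cx", "cy" (the principal point, pixels), "position" and "orientation" of the camera in the world. Camera axes: x right, y up, looking along -z (the intrinsics and any distortion apply to the point x, -y, -z); pixel columns grow to the right and rows downward; lengths in m; the calibration is good to about 2 mm. A picture is of the moment at which its call begins. get_calibration takes no time and is no camera call.
- env.sign_off(): hands the job in; it is judged then, once.
Trained networks look in the newest picture that a camera, given by its name, has taken for a name from the list of things; names that differ only in an ending like _2 or _b are one class to them, and where a whole thing is asked for, a point or a joint stands for the part that bears it (a point fixed in the world has none). Each returns a list of dicts, best first, with "conf" (0 to 1); they miss things now and then, are a little off and sometimes report something else, mostly with a low value. They report only what shows in the picture. A call takes as long as a camera call. They do not tell look-alikes from the thing itself.
- boxes_of(camera, target): "location" ([column, row] in pixels, amid what is visible of it).
- masks_of(camera, target): "pixels" (480x640 bool, what is visible of it) and "location" ([column, row] in pixels, amid what is visible of it).
The state is a dict: "time_s": time; "qpos": joint angles; "joint_velocities": joint speeds; "effort": joint torques, N m; "tool_pos": TCP position; "tool_rot": TCP orientation; "force": force on the tool from outside, world axes, zero at the start; "wrist_torque": the same for the moment, N m; "grip_width": finger opening in m; "grasp_force": force on a finger pad.
Only numpy, scipy, OpenCV 4.12 (cv2) and the standard library are available. Lean on these libraries where they do the work, as an engineer would, in place of code of your own. Each camera call takes 0.05 s, during which the arm holds its last target. There are 200 camera calls.

### The job

Weigh the bronze cup that stands on the red mat: first stand it upright in the middle of the balance's blue-lined pan and let go, so that this pan sinks. Then stand weights upright in the bare pan until the beam comes level; weights you do not need stay standing on their board. Set cup and weights down gently rather than dropping them, and leave the other two cups and everything else alone.

Things in the scene. Friction and masses are not known exactly. Their poses are not given: they have to be found in the camera images.
- cup_a_mid (a point): one of three look-alike three-legged brass-coloured wine cups, 82 mm tall, feet reaching 34 mm from the axis; round body 42 mm in diameter from 38 to 64 mm above the feet (grip here, from above, across the cup's y axis); on top a spout and tail along the cup's x, 26 mm wide, reaching 48 mm either side. Point: on the axis, 45 mm above the feet, z up.
- cup_b_mid (a point): another look-alike cup: same shape, sizes and point as cup_a_mid. Looks do not tell the mass: one of the three cups weighs about 200 g, one about 300 g and one about 400 g (each within 5 %), and which is which is not known beforehand.
- cup_c_mid (a point): the third look-alike cup: same shape, sizes and point as cup_a_mid.
- red_mat: red square mat, 100 x 100 mm, 4 mm thick, fixed; the cup standing on it is the one to weigh. Origin: centre of its underside, on the table.
- cork_mat1: cork mat of the same size under a cup that is not to be touched. Origin: centre of its underside.
- cork_mat2: the other cork mat, likewise.
- w100_mid (a point): the 100 g weight: a plain upright steel cylinder, 22 mm in diameter, 34 mm tall, with a yellow band near its top. Point at its centre, 17 mm up.
- w200_1_mid (a point): a 200 g weight: a plain upright steel cylinder, 28 mm in diameter, 42 mm tall, with a black band near its top. Point at its centre, 21 mm up.
- w200_2_mid (a point): the other 200 g weight, identical. Point at its centre, 21 mm up.
- weight_board: dark wooden board, 70 (its x) x 240 (its y) x 8 mm, fixed, on which the three weights stand in a row along its y, about 75 mm apart, in any order. Origin: centre of its underside, on the table.
- piece_pan_floor (a point): centre of the floor of the balance's pan with the blue lining, for the piece weighed. Pan: steel, inside radius 55 mm, rim 3 mm above the floor; it stays level and moves straight up and down by up to 22 mm; floor about 85 mm above the table when the beam is level. z up.
- weight_pan_floor (a point): centre of the floor of the balance's bare steel pan, for the weights. Same sizes; it rises as the other sinks. The balance is fixed to the table; its pan centres are 220 mm apart along its beam, and half-way between them a pointer and white index plate stand up to 118 mm above the table.
- beam (a joint): tilt of the balance's beam, rad: 0 when level, positive when the blue pan is down, stops at -0.2 and 0.2. A spring-like return gives about 0.08 rad per 100 g of difference (the stop is reached at about 250 g); settles within about 1 s.
- bowl: bystander: brass bowl, 90 mm across, 40 mm tall. Origin: centre of its underside.
- lidded_jar: bystander: blue lidded jar, 90 mm across, 86 mm tall. Origin: centre of its underside.
- bell: bystander: brass hand bell, 72 mm across, 88 mm tall. Origin: centre of its underside.
- brush: bystander: brush lying beyond the balance.
- seal: bystander: terracotta seal block, 35 x 35 x 50 mm. Origin: centre of its underside.
Mind the look-alikes: they are no part of the job. Leave any purple look-alike of the part that bears w200_1_mid alone.

How it is judged (in metres and radians):
On the way:
1. the cup from the red mat stands released in the blue-lined pan, which has sunk under it (beam beyond 0.1 rad) (((horizontal distance between cup_a_mid and piece_pan_floor below 0.035 m and angle between cup_a_mid's own z axis and vertical below 0.15 rad and z of cup_a_mid in the frame of piece_pan_floor between 0.03 and 0.06 m and contact force between the fingers and cup_a below 0.1 N and horizontal distance between each of cup_b_mid, cup_c_mid and red_mat above 0.07 m and distance of each of cup_b_mid, cup_c_mid from where it was at the start of the episode below 0.03 m) or (horizontal distance between cup_b_mid and piece_pan_floor below 0.035 m and angle between cup_b_mid's own z axis and vertical below 0.15 rad and z of cup_b_mid in the frame of piece_pan_floor between 0.03 and 0.06 m and contact force between the fingers and cup_b below 0.1 N and horizontal distance between each of cup_a_mid, cup_c_mid and red_mat above 0.07 m and distance of each of cup_a_mid, cup_c_mid from where it was at the start of the episode below 0.03 m) or (horizontal distance between cup_c_mid and piece_pan_floor below 0.035 m and angle between cup_c_mid's own z axis and vertical below 0.15 rad and z of cup_c_mid in the frame of piece_pan_floor between 0.03 and 0.06 m and contact force between the fingers and cup_c below 0.1 N and horizontal distance between each of cup_a_mid, cup_b_mid and red_mat above 0.07 m and distance of each of cup_a_mid, cup_b_mid from where it was at the start of the episode below 0.03 m)) and value of joint beam above 0.1 rad), for 0.2 s.
At the end, for the whole second after the job is handed in: the cup from the red mat stands upright in the blue-lined pan, within 35 mm of its centre; the beam rests level within 0.03 rad; every weight stands upright either in the bare pan or on its board; the other two cups are within 30 mm of where they were; all is released (((horizontal distance between cup_a_mid and piece_pan_floor below 0.035 m and angle between cup_a_mid's own z axis and vertical below 0.15 rad and z of cup_a_mid in the frame of piece_pan_floor between 0.03 and 0.06 m and contact force between the fingers and cup_a below 0.1 N and horizontal distance between each of cup_b_mid, cup_c_mid and red_mat above 0.07 m and distance of each of cup_b_mid, cup_c_mid from where it was at the start of the episode below 0.03 m) or (horizontal distance between cup_b_mid and piece_pan_floor below 0.035 m and angle between cup_b_mid's own z axis and vertical below 0.15 rad and z of cup_b_mid in the frame of piece_pan_floor between 0.03 and 0.06 m and contact force between the fingers and cup_b below 0.1 N and horizontal distance between each of cup_a_mid, cup_c_mid and red_mat above 0.07 m and distance of each of cup_a_mid, cup_c_mid from where it was at the start of the episode below 0.03 m) or (horizontal distance between cup_c_mid and piece_pan_floor below 0.035 m and angle between cup_c_mid's own z axis and vertical below 0.15 rad and z of cup_c_mid in the frame of piece_pan_floor between 0.03 and 0.06 m and contact force between the fingers and cup_c below 0.1 N and horizontal distance between each of cup_a_mid, cup_b_mid and red_mat above 0.07 m and distance of each of cup_a_mid, cup_b_mid from where it was at the start of the episode below 0.03 m)) and value of joint beam between -0.03 and 0.03 rad and velocity of joint beam between -0.05 and 0.05 rad/s and ((horizontal distance between w100_mid and weight_pan_floor below 0.055 m and angle between w100_mid's own z axis and vertical below 0.2 rad and z of w100_mid in the frame of weight_pan_floor between 0.005 and 0.04 m) or (x of w100_mid in the frame of weight_board between -0.045 and 0.045 m and y of w100_mid in the frame of weight_board between -0.125 and 0.125 m and z of w100_mid in the frame of weight_board below 0.05 m and angle between w100_mid's own z axis and vertical below 0.2 rad)) and ((horizontal distance between w200_1_mid and weight_pan_floor below 0.055 m and angle between w200_1_mid's own z axis and vertical below 0.2 rad and z of w200_1_mid in the frame of weight_pan_floor between 0.005 and 0.04 m) or (x of w200_1_mid in the frame of weight_board between -0.045 and 0.045 m and y of w200_1_mid in the frame of weight_board between -0.125 and 0.125 m and z of w200_1_mid in the frame of weight_board below 0.05 m and angle between w200_1_mid's own z axis and vertical below 0.2 rad)) and ((horizontal distance between w200_2_mid and weight_pan_floor below 0.055 m and angle between w200_2_mid's own z axis and vertical below 0.2 rad and z of w200_2_mid in the frame of weight_pan_floor between 0.005 and 0.04 m) or (x of w200_2_mid in the frame of weight_board between -0.045 and 0.045 m and y of w200_2_mid in the frame of weight_board between -0.125 and 0.125 m and z of w200_2_mid in the frame of weight_board below 0.05 m and angle between w200_2_mid's own z axis and vertical below 0.2 rad))); the robot touches nothing.
It fails at once if a bystander (bowl, jar, bell, brush or seal) is moved more than 40 mm (distance of any of bowl, lidded_jar, bell, brush, seal from where it was at the start of the episode above 0.04 m).
It fails at once if a cup or a weight is dropped or thrown (faster than 0.6 m/s while not in the fingers) ((linear speed of cup_a above 0.6 m/s and contact force between the fingers and cup_a below 0.05 N) or (linear speed of cup_b above 0.6 m/s and contact force between the fingers and cup_b below 0.05 N) or (linear speed of cup_c above 0.6 m/s and contact force between the fingers and cup_c below 0.05 N) or (linear speed of w100 above 0.6 m/s and contact force between the fingers and w100 below 0.05 N) or (linear speed of w200_1 above 0.6 m/s and contact force between the fingers and w200_1 below 0.05 N) or (linear speed of w200_2 above 0.6 m/s and contact force between the fingers and w200_2 below 0.05 N)).
It fails at once if a cup is tipped over (more than 0.8 rad) (angle between any of cup_a_mid, cup_b_mid, cup_c_mid's own z axis and vertical above 0.8 rad).
It also fails if it takes over 72 s, if anything falls off the work surface, if the arm or the gripper's body presses on something with over 40 N, if the wrist force passes 120 N, or if a joint passes its speed limit or range.

## Working session

There is one attempt and no reset: what is moved stays moved. The work goes in short steps, Python scripts to look and compute and a tool call to move; the robot and the scene stay as the last step left them, time stands still between calls to the robot, and variables do not carry over. Pictures are saved under pics/ and viewed, at most 10 in all, crops included, and the job is handed in when it is done.

Besides the shell and the picture viewer there is one more tool, called after "Emit:" by a JSON object that holds its "fn" and its "kwargs". apply_moves: Moves the arm, as the interface text tells. Shifts and turns lie within -1 to 1; 1 stands for 0.2 m of shift or 1.5 rad of turn. Its arguments: {"type":"object","properties":{"moves":{"type":"array","items":{"type":"array","items":{"type":"number","minimum":-1,"maximum":1}}},"grip_force":{"type":"number"}},"required":["moves"]}

```bash
mkdir -p pics; cat > h.py <<'E'
import numpy as np,cv2
from cell import env,viewer,boxes_of,masks_of
from scipy.spatial.transform import Rotation as R
def shot(n,f=None):
    im=viewer.read_camera(n)
    if f: cv2.imwrite('pics/'+f,im[:,:,::-1])
    return im
E
python3 - <<'E'
from h import *
for n in('side','top'):
    shot(n,n+'0.png'); print(n,viewer.get_calibration(n))
    for t in['cup_a_mid','red_mat','cork_mat1','w100_mid','w200_1_mid','weight_board','piece_pan_floor','weight_pan_floor','beam']:
        try: print(t,[(np.round(d['location']).astype(int).tolist(),round(d['conf'],2)) for d in boxes_of(n,t)])
        except Exception as e: print(t,e)
o=env.get_obs();print(o)
E
```

```text
side {'fov_y': 52.73173307983688, 'cx': 312.4791285471115, 'cy': 238.03849130110626, 'position': array([ 0.47070728, -0.88861151,  0.63882439]), 'orientation': array([58.68346247, -0.59030488, -3.78662824])}
cup_a_mid [([319, 186], 0.96)]
red_mat [([325, 202], 0.62), ([246, 397], 0.49)]
cork_mat1 [([356, 411], 0.8), ([272, 218], 0.56), ([323, 201], 0.38)]
w100_mid [([258, 333], 0.63)]
w200_1_mid [([187, 427], 0.94), ([245, 395], 0.75), ([181, 395], 0.63)]
weight_board [([257, 378], 0.57)]
piece_pan_floor [([346, 220], 0.58)]
weight_pan_floor [([374, 270], 0.81), ([428, 270], 0.25)]
beam [([354, 244], 0.46)]
top {'fov_y': 54.85859555213939, 'cx': 328.73681995805333, 'cy': 238.92490982813084, 'position': array([ 0.45037578, -0.01946618,  1.29685589]), 'orientation': array([ 5.27179191e+00,  3.31768643e-02, -8.93069590e+01])}
cup_a_mid [([196, 233], 0.76)]
red_mat [([204, 228], 0.94)]
cork_mat1 [([236, 284], 0.9), ([446, 235], 0.86), ([399, 292], 0.39), ([365, 204], 0.27)]
w100_mid [([398, 292], 0.4)]
w200_1_mid [([452, 296], 0.6), ([398, 291], 0.59)]
weight_board [([424, 293], 0.77), ([427, 296], 0.49)]
piece_pan_floor [([279, 213], 0.89)]
weight_pan_floor [([364, 205], 0.73), ([304, 285], 0.33)]
beam [([324, 210], 0.71)]
{'time_s': 1.0, 'qpos': array([76.09492785, 18.39251745, -4.01888721, 83.10843269,  1.29393185,
       78.54230977, -3.26228153]), 'joint_velocities': array([-0.02295499, -0.00770539,  0.0244985 , -0.01522717,  0.09938179,
        0.02579305,  0.10363461]), 'effort': array([ 3.50619812e-04, -4.91108716e+01, -4.03194353e-01, -3.12777472e+01,
       -6.37529092e-02,  3.35610076e-02,  2.57206267e-05]), 'tool_pos': array([ 0.16509229, -0.62868788,  0.22257243]), 'tool_rot': array([1.79998170e+02, 9.23455508e-04, 1.47140389e+01]), 'force': array([-0.73549861,  0.18646902,  0.44588346]), 'wrist_torque': array([0.01542605, 0.00588426, 0.00897274]), 'grasp_force': 0.0, 'grip_width': 0.08669408409320294}
```

View pics/side0.png

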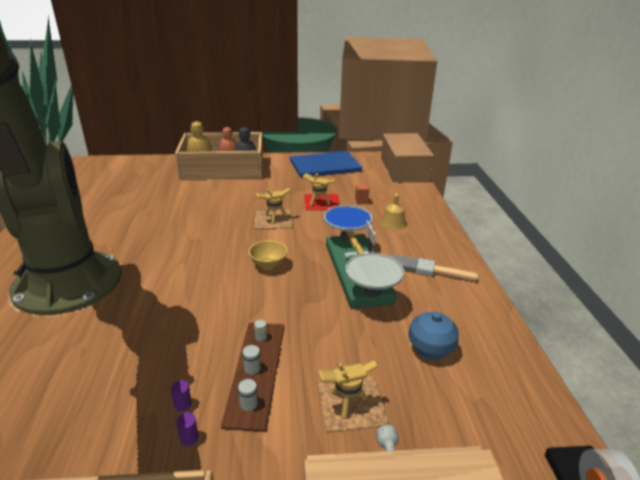

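View pics/top0.png

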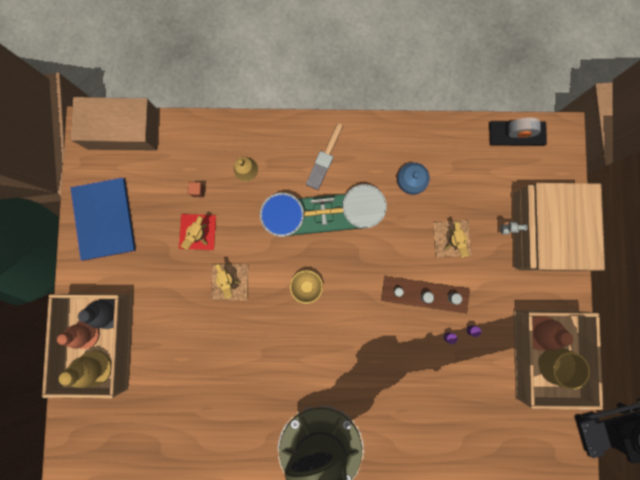

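The side view shows the target cup at (319,186) on the red mat (321,202), the blue pan at (348,218), the bare pan at (374,270), and weights at (260,330), (251,360) and (248,395). In the top view the cup is at (196,232), the blue pan at (282,214), the bare pan at (364,205), and weights at (398,292), (428,297) and (456,298). The purple look-alikes stand off the board.

```bash
cat >> h.py <<'E'
def ray(n,p):
    c=viewer.get_calibration(n); f=240/np.tan(np.radians(c['fov_y']/2))
    d=np.array([(p[0]-c['cx'])/f,-(p[1]-c['cy'])/f,-1.])
    return np.array(c['position']),R.from_euler('xyz',c['orientation'],degrees=True).apply(d)
def onz(n,p,z):
    o,d=ray(n,p); return o+d*(z-o[2])/d[2]
def tri(ps,pt):
    (a,u),(b,v)=ray('side',ps),ray('top',pt)
    s=np.linalg.lstsq(np.c_[u,-v],b-a,rcond=None)[0]
    p,q=a+u*s[0],b+v*s[1]; return (p+q)/2,np.linalg.norm(p-q)
def proj(n,P):
    c=viewer.get_calibration(n); f=240/np.tan(np.radians(c['fov_y']/2))
    q=R.from_euler('xyz',c['orientation'],degrees=True).inv().apply(np.array(P)-c['position'])
    return np.array([c['cx']-f*q[0]/q[2],c['cy']+f*q[1]/q[2]])
E
python3 - <<'E'
from h import *
ims={n:shot(n) for n in('side','top')}
def show(n,t,near,r=30):
    out=[]
    for d in masks_of(n,t):
        if np.hypot(*(np.array(d['location'])-near))<r:
            m=d['pixels'].astype(np.uint8); c=max(cv2.findContours(m,0,2)[0],key=cv2.contourArea)
            print(n,t,round(d['conf'],2),np.round(d['location'],1),'rect',[np.round(v,1) for v in cv2.minAreaRect(c)],'bb',cv2.boundingRect(c)); 
for n,t,q in[('side','cup_a_mid',(319,186)),('top','cup_a_mid',(196,233)),('side','red_mat',(322,202)),('top','red_mat',(197,232)),
 ('side','piece_pan_floor',(348,218)),('top','piece_pan_floor',(282,214)),('side','weight_pan_floor',(374,270)),('top','weight_pan_floor',(364,205)),
 ('top','w100_mid',(398,292)),('top','w200_1_mid',(428,297)),('top','w200_1_mid',(456,298)),('side','w100_mid',(260,330)),('side','w200_1_mid',(251,360)),('side','w200_1_mid',(248,395)),('top','weight_board',(425,295))]: show(n,t,q,16)
a=lambda n,x,y,w,h,s:cv2.resize(ims[n][y:y+h,x:x+w],None,fx=s,fy=s,interpolation=cv2.INTER_CUBIC)
L=[a('top',160,195,80,60,5),a('side',285,160,80,60,5),a('top',380,270,100,50,4)[:, :400],a('side',210,310,100,125,3)]
L=[cv2.copyMakeBorder(i,0,max(0,300-i.shape[0]),0,400-i.shape[1],0)[:300] for i in L]
cv2.imwrite('pics/c1.png',np.vstack([np.hstack(L[:2]),np.hstack(L[2:])])[:,:,::-1])
E
```

```text
side cup_a_mid 0.76 [317.  184.5] rect [array([315.2, 190.3]), array([30.3, 28.6]), np.float64(13.4)] bb (303, 174, 31, 31)
top cup_a_mid 0.73 [196.3 233.5] rect [array([192.9, 232. ]), array([31.3, 25.2]), np.float64(86.6)] bb (181, 216, 26, 33)
side red_mat 0.62 [320.4 200.9] rect [array([321.5, 202. ]), array([16., 33.]), np.float64(90.0)] bb (305, 194, 34, 17)
top red_mat 0.67 [204.3 227.5] rect [array([196.5, 230.6]), array([36.5, 36.3]), np.float64(2.5)] bb (178, 213, 38, 37)
top piece_pan_floor 0.96 [281.3 216.2] rect [array([281.2, 213.7]), array([42.4, 43.1]), np.float64(45.0)] bb (259, 193, 45, 43)
side weight_pan_floor 0.75 [373.  270.2] rect [array([374.5, 271.5]), array([35., 59.]), np.float64(90.0)] bb (345, 254, 60, 36)
top weight_pan_floor 0.83 [363.6 202.8] rect [array([364., 205.]), array([42.4, 42.4]), np.float64(45.0)] bb (343, 184, 43, 44)
top w100_mid 0.53 [398.5 292.9] rect [array([397.5, 291. ]), array([6., 7.]), np.float64(90.0)] bb (394, 288, 8, 7)
top w200_1_mid 0.53 [455.1 294.1] rect [array([454. , 297.5]), array([ 9., 12.]), np.float64(90.0)] bb (448, 293, 13, 10)
side w100_mid 0.66 [258.7 334.2] rect [array([260.5, 330.5]), array([21., 13.]), np.float64(90.0)] bb (254, 320, 14, 22)
side w200_1_mid 0.73 [245.5 397.2] rect [array([246.5, 394.5]), array([31., 19.]), np.float64(90.0)] bb (237, 379, 20, 32)
top weight_board 0.97 [424.6 294.4] rect [array([424.8, 294.1]), array([87.1, 25.5]), np.float64(8.1)] bb (381, 276, 88, 37)
```

View pics/c1.png

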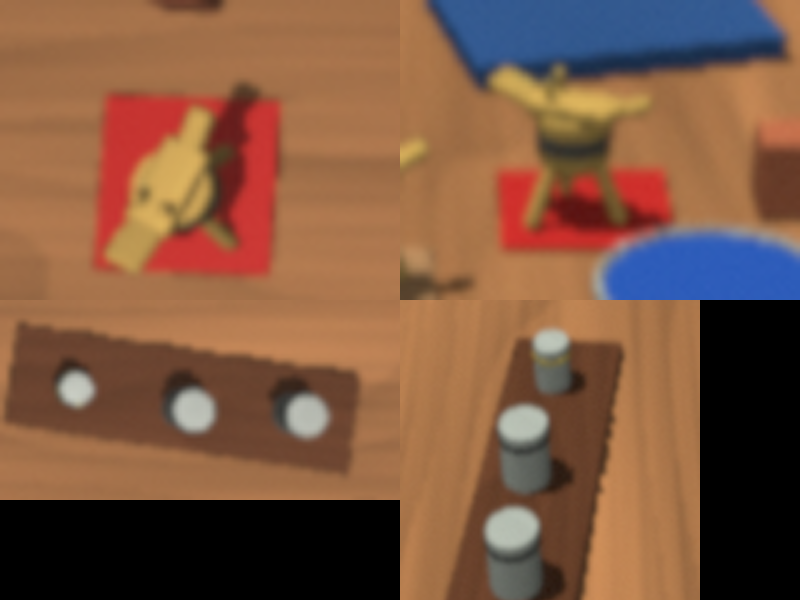

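The crops show the cup's spout and tail at top (184,247) and (201,217), and side (306,176) and (334,181). The weight tops are crisp in both views: the yellow-banded 100 g one is at the far end of the board, and the two black-banded ones follow.

```bash
python3 - <<'E'
from h import *
for k,s,t in[('tipA',(306,176),(184.4,247)),('tipB',(334.4,180.6),(200.6,217.4)),('body',(319.7,187),(195,233.5)),
 ('w100top',(260.7,324),(399,292)),('w2a',(251,350.7),(428.2,297.5)),('w2b',(247.3,386),(456.8,298.8)),
 ('ppan',(348,218.5),(281.5,214)),('wpan',(374.5,270.5),(364.3,205.5))]:
    p,e=tri(s,t); print(k,p.round(3),round(e,4), 'r',np.hypot(*p[:2]).round(3))
print('mat',onz('top',(197.5,231.5),.004),onz('side',(321.5,202),.004))
for z in(.034,.05,.085):print(onz('top',(281.5,214),z),onz('top',(364.3,205.5),z))
E
```

```text
tipA [0.539 0.363 0.08 ] 0.0044 r 0.65
tipB [0.616 0.323 0.083] 0.0014 r 0.696
body [0.577 0.344 0.054] 0.0033 r 0.672
w100top [ 0.426 -0.208  0.042] 0.0021 r 0.474
w2a [ 0.412 -0.285  0.051] 0.0016 r 0.501
w2b [ 0.41  -0.361  0.052] 0.0017 r 0.546
ppan [0.627 0.109 0.082] 0.0004 r 0.636
wpan [ 0.652 -0.11   0.085] 0.0008 r 0.661
mat [0.58617448 0.35203041 0.004     ] [0.58522492 0.34981627 0.004     ]
[0.63430481 0.11370303 0.034     ] [ 0.66073052 -0.11438089  0.034     ]
[0.63197448 0.11201581 0.05      ] [ 0.65806539 -0.11317835  0.05      ]
[0.6268769  0.10832503 0.085     ] [ 0.65223542 -0.11054779  0.085     ]
```

```bash
cat >> h.py <<'E'
def legs(L,start=None):
    if start is None:
        o=env.get_obs(); start=(*o['tool_pos'],o['tool_rot'][2]); print('start',np.round(start,3),'t',o['time_s'])
    for T in L:
        r=lambda w:R.from_euler('xyz',[180,0,w],degrees=True)
        d=r(start[3]).inv().apply(np.array(T[:3])-start[:3])/.2
        t=(r(start[3]).inv()*r(T[3])).as_rotvec()/1.5
        print(np.round(T,3),'->',np.round(d,3),np.round(t,3)); start=T
E
python3 - <<'E'
from h import *
c=lambda r,a:(r*np.cos(np.radians(a)),r*np.sin(np.radians(a)))
legs([(*c(r,a),.22,w) for r,a,w in[(.65,-54,42),(.65,-33,70),(.65,-12,98),(.66,9.5,125),(.672,30.75,152.5)]]+[(.5775,.3435,.1,152.5),(.5775,.3435,.036,152.5)])
E
```

```text
start [ 0.165 -0.629  0.223 14.713] t 1.85
[ 0.382 -0.526  0.22  42.   ] -> [ 1.18  -0.222  0.013] [ 0.     0.    -0.317]
[ 0.545 -0.354  0.22  70.   ] -> [ 1.181 -0.093 -0.   ] [ 0.     0.    -0.326]
[ 0.636 -0.135  0.22  98.   ] -> [1.183 0.052 0.   ] [ 0.     0.    -0.326]
[6.51e-01 1.09e-01 2.20e-01 1.25e+02] -> [1.198 0.245 0.   ] [ 0.     0.    -0.314]
[  0.578   0.344   0.22  152.5  ] -> [1.172 0.372 0.   ] [-0.    0.   -0.32]
[5.780e-01 3.440e-01 1.000e-01 1.525e+02] -> [-0.  -0.   0.6] [0. 0. 0.]
[5.780e-01 3.440e-01 3.600e-02 1.525e+02] -> [-0.   -0.    0.32] [0. 0. 0.]
```

Emit:
{"fn": "apply_moves", "kwargs": {"moves": [[0.98,-0.2,0,0,0,-0.3,1],[0.98,-0.2,0,0,0,-0.3,1],[0.98,-0.2,0,0,0,-0.3,1],[0.98,-0.2,0,0,0,-0.3,1],[0.98,-0.2,0,0,0,-0.3,1]]}}

```text
time_s: 2.35
tool_pos: [0.3544, -0.5338, 0.2229]
tool_rot: [179.9, -0.4, 41.3]
force: [0.4, 0.8, -0.0]
grip_width: 0.087
grasp_force: 0.0
```

Emit:
{"fn": "apply_moves", "kwargs": {"moves": [[1,-0.1,0,0,0,-0.3,1],[1,-0.1,0,0,0,-0.3,1],[1,-0.1,0,0,0,-0.3,1],[1,-0.1,0,0,0,-0.3,1],[1,-0.1,0,0,0,-0.3,1]]}}

```text
time_s: 2.85
tool_pos: [0.4903, -0.3864, 0.2231]
tool_rot: [179.9, -0.3, 67.0]
force: [0.1, -0.3, -0.5]
grip_width: 0.0867
grasp_force: 0.0
```

Emit:
{"fn": "apply_moves", "kwargs": {"moves": [[1,0.05,0,0,0,-0.3,1],[1,0.05,0,0,0,-0.3,1],[1,0.05,0,0,0,-0.3,1],[1,0.05,0,0,0,-0.3,1],[1,0.05,0,0,0,-0.3,1]]}}

```text
time_s: 3.35
tool_pos: [0.5767, -0.206, 0.2233]
tool_rot: [179.8, -0.3, 92.8]
force: [0.1, 0.5, 0.6]
grip_width: 0.087
grasp_force: 0.0
```

```bash
python3 - <<'E'
from h import *
o=env.get_obs();print(o['qpos'].round(0))
c=lambda r,a:(r*np.cos(np.radians(a)),r*np.sin(np.radians(a)))
legs([(*c(r,a),.22,w) for r,a,w in[(.64,-4,110),(.65,13,130),(.672,30.75,152.5)]])
E
```

```text
[ 44.  16. -32.  88.   8.  78.  14.]
start [ 0.577 -0.206  0.223 92.809] t 3.35
[ 6.38e-01 -4.50e-02  2.20e-01  1.10e+02] -> [0.79  0.348 0.016] [ 0.   0.  -0.2]
[  0.633   0.146   0.22  130.   ] -> [0.905 0.302 0.   ] [ 0.     0.    -0.233]
[  0.578   0.344   0.22  152.5  ] -> [0.935 0.421 0.   ] [-0.     0.    -0.262]
```

Emit:
{"fn": "apply_moves", "kwargs": {"moves": [[0.79,0.35,0.016,0,0,-0.2,1],[0.79,0.35,0.016,0,0,-0.2,1],[0.79,0.35,0.016,0,0,-0.2,1],[0.79,0.35,0.016,0,0,-0.2,1]]}}

```text
time_s: 3.75
tool_pos: [0.6383, -0.0496, 0.2195]
tool_rot: [179.9, -0.2, 109.6]
force: [-0.9, -0.3, 0.8]
grip_width: 0.0872
grasp_force: 0.0
```

Emit:
{"fn": "apply_moves", "kwargs": {"moves": [[0.905,0.3,0,0,0,-0.23,1],[0.905,0.3,0,0,0,-0.23,1],[0.905,0.3,0,0,0,-0.23,1],[0.905,0.3,0,0,0,-0.23,1],[0.905,0.3,0,0,0,-0.23,1]]}}

```text
time_s: 4.25
tool_pos: [0.6323, 0.1439, 0.2198]
tool_rot: [179.8, -0.2, 129.7]
force: [-0.2, 0.7, 0.1]
grip_width: 0.087
grasp_force: 0.0
```

```bash
python3 - <<'E'
from h import *
o=env.get_obs();print(o['qpos'].round(0))
legs([(.5775,.3435,.22,152.5)])
E
```

```text
[ 18.  24. -45.  82.  17.  80.  13.]
start [  0.632   0.144   0.22  129.664] t 4.25
[  0.578   0.344   0.22  152.5  ] -> [ 0.943  0.426 -0.001] [-0.     0.    -0.266]
```

Emit:
{"fn": "apply_moves", "kwargs": {"moves": [[0.943,0.426,0,0,0,-0.266,1],[0.943,0.426,0,0,0,-0.266,1],[0.943,0.426,0,0,0,-0.266,1],[0.943,0.426,0,0,0,-0.266,1],[0.943,0.426,0,0,0,-0.266,1],[0.943,0.426,0,0,0,-0.266,1]]}}

```text
time_s: 4.85
tool_pos: [0.5808, 0.337, 0.2192]
tool_rot: [180.0, -0.0, 152.1]
force: [0.5, -0.2, -0.9]
grip_width: 0.0868
grasp_force: 0.0
```

```bash
python3 - <<'E'
from h import *
o=env.get_obs();print(o['qpos'].round(0))
legs([(.5775,.3435,.12,152.5),(.5775,.3435,.036,152.5)])
im=shot('side');x=cv2.resize(im[110:230,240:400],None,fx=5,fy=5,interpolation=2);cv2.imwrite('pics/c2.png',x[:,:,::-1])
E
```

```text
[  3.  29. -50.  79.  22.  82.  15.]
start [  0.581   0.337   0.219 152.101] t 4.85
[5.780e-01 3.440e-01 1.200e-01 1.525e+02] -> [0.03  0.021 0.496] [ 0.     0.    -0.005]
[5.780e-01 3.440e-01 3.600e-02 1.525e+02] -> [-0.   -0.    0.42] [0. 0. 0.]
```

View pics/c2.png

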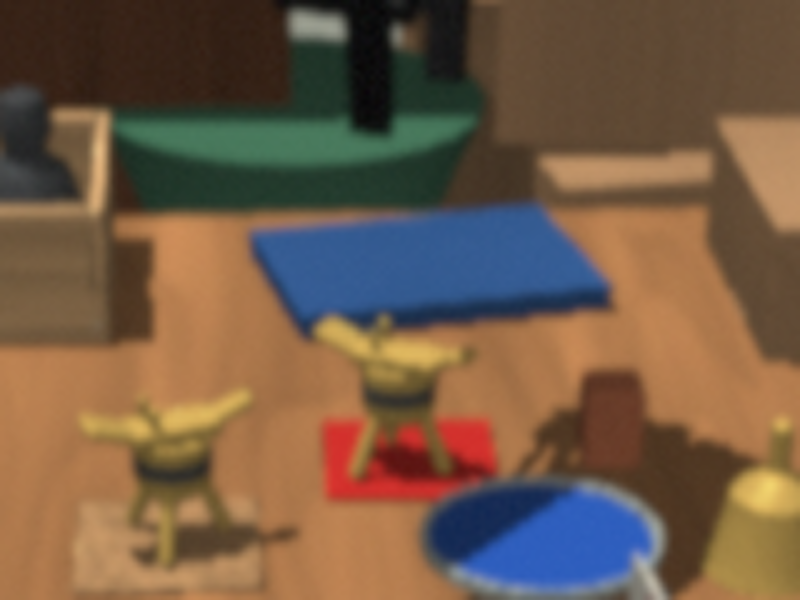

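The fingers straddle the cup in the side view, at columns 370 and 445 of the crop with the cup at about 400. Descending next.

Emit:
{"fn": "apply_moves", "kwargs": {"moves": [[0,0,0.2,0,0,0,1],[0,0,0.4,0,0,0,1],[0,0,0.55,0,0,0,1],[0,0,0.7,0,0,0,1],[0,0,0.82,0,0,0,1],[0,0,0.915,0,0,0,1],[0,0,0.915,0,0,0,1]]}}

```text
time_s: 5.6
tool_pos: [0.5817, 0.3312, 0.0331]
tool_rot: [-179.7, -0.1, 151.7]
force: [-0.3, -1.2, 0.0]
grip_width: 0.0871
grasp_force: 0.0
```

Emit:
{"fn": "apply_moves", "kwargs": {"moves": [[0,0,0,0,0,0,0],[0,0,0,0,0,0,0],[0,0,0,0,0,0,0],[0,0,0,0,0,0,0],[0,0,0,0,0,0,0],[0,0,0,0,0,0,0]], "grip_force": 15}}

```text
time_s: 6.2
tool_pos: [0.583, 0.3369, 0.0376]
tool_rot: [179.8, 0.1, 151.9]
force: [1.7, 3.9, 2.5]
grip_width: 0.0466
grasp_force: 1.7
```

Emit:
{"fn": "apply_moves", "kwargs": {"moves": [[0,0,0,0,0,0,0],[0,0,0,0,0,0,0],[0,0,0,0,0,0,0]]}}

```text
time_s: 6.5
tool_pos: [0.5826, 0.3356, 0.0376]
tool_rot: [179.9, 0.1, 151.9]
force: [1.3, 1.2, 6.3]
grip_width: 0.0417
grasp_force: 14.9
```

```bash
python3 - <<'E'
from h import *
o=env.get_obs();print(o['qpos'].round(1),o['joint_velocities'].round(1),o['effort'].round(1),o['tool_pos'])
E
```

```text
[  0.9  37.1 -45.8  89.5  28.4  65.5  10.9] [ 0.1 -0.  -0.1  0.  -0.1  0.   0.1] [  0.1 -48.8 -11.8 -22.3  -0.2   0.4  -0.1] [0.58260403 0.33557088 0.03758654]
```

Emit:
{"fn": "apply_moves", "kwargs": {"moves": [[0,0,-0.1,0,0,0,0],[0,0,-0.25,0,0,0,0],[0,0,-0.4,0,0,0,0],[0,0,-0.6,0,0,0,0],[0,0,-0.8,0,0,0,0],[0,0,-0.8,0,0,0,0]]}}

```text
time_s: 7.1
tool_pos: [0.5833, 0.3366, 0.2018]
tool_rot: [179.7, 0.2, 151.9]
force: [1.6, 0.6, -1.9]
grip_width: 0.0415
grasp_force: 15.0
```

```bash
python3 - <<'E'
from h import *
legs([(.605,.22,.2,140),(.627,.109,.2,128)])
o=env.get_obs();print(o['grip_width'],o['grasp_force'],o['force'])
E
```

```text
start [  0.583   0.337   0.202 151.868] t 7.1
[  0.605   0.22    0.2   140.   ] -> [-0.371 -0.463  0.009] [-0.    -0.     0.138]
[6.27e-01 1.09e-01 2.00e-01 1.28e+02] -> [-0.441 -0.354 -0.   ] [ 0.   -0.    0.14]
0.04150715843931722 14.971902714875114 [ 1.63845051  0.56796128 -1.85197634]
```

Emit:
{"fn": "apply_moves", "kwargs": {"moves": [[-0.12,-0.15,0,0,0,0.04,0],[-0.25,-0.3,0,0,0,0.09,0],[-0.37,-0.463,0,0,0,0.138,0],[-0.37,-0.463,0,0,0,0.138,0]]}}

```text
time_s: 7.5
tool_pos: [0.6053, 0.2083, 0.1936]
tool_rot: [-179.5, 0.2, 139.3]
force: [0.2, -1.6, -1.8]
grip_width: 0.042
grasp_force: 15.0
```

Emit:
{"fn": "apply_moves", "kwargs": {"moves": [[-0.15,-0.12,0,0,0,0.05,0],[-0.3,-0.24,0,0,0,0.1,0],[-0.44,-0.354,0,0,0,0.14,0],[-0.44,-0.354,0,0,0,0.14,0],[-0.44,-0.354,0,0,0,0.14,0]]}}

```text
time_s: 8.0
tool_pos: [0.6245, 0.1059, 0.1945]
tool_rot: [-179.8, -0.1, 127.8]
force: [-0.3, 0.6, -2.2]
grip_width: 0.0418
grasp_force: 15.0
```

```bash
python3 - <<'E'
from h import *
legs([(.627,.109,.125,128)])
o=env.get_obs();print(o['grip_width'],o['grasp_force'],o['force'],o['qpos'].round(0))
a,b=shot('side'),shot('top')
f=lambda i,x,y:cv2.resize(i[y:y+120,x:x+80],None,fx=5,fy=5,interpolation=2)
cv2.imwrite('pics/c3.png',np.hstack([f(a,308,140),f(b,240,150)])[:,:,::-1])
E
```

```text
start [6.25000e-01 1.06000e-01 1.94000e-01 1.27849e+02] t 8.0
[6.27e-01 1.09e-01 1.25e-01 1.28e+02] -> [0.004 0.019 0.347] [-0.     0.    -0.002]
0.04176663024073951 14.972616053255479 [-0.34056886  0.56664018 -2.22916284] [ 22.  23. -44.  86.  16.  77.  15.]
```

View pics/c3.png

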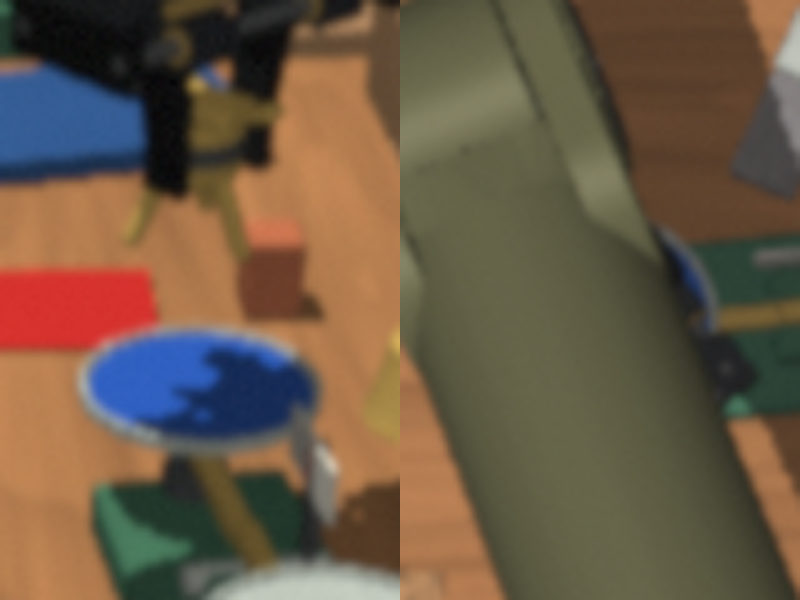

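The cup hangs upright over the blue pan, its feet centred at about column 346. Lowering next.

Emit:
{"fn": "apply_moves", "kwargs": {"moves": [[0,0.01,0.12,0,0,0,0],[0,0.01,0.24,0,0,0,0],[0,0.01,0.32,0,0,0,0],[0,0.01,0.35,0,0,0,0],[0,0.01,0.37,0,0,0,0],[0,0.01,0.39,0,0,0,0],[0,0.01,0.41,0,0,0,0],[0,0.01,0.43,0,0,0,0],[0,0.01,0.45,0,0,0,0],[0,0.01,0.465,0,0,0,0],[0,0.01,0.465,0,0,0,0]]}}

```text
time_s: 9.2
tool_pos: [0.6272, 0.1092, 0.1032]
tool_rot: [180.0, 0.0, 128.0]
force: [0.6, 1.4, -0.6]
grip_width: 0.0416
grasp_force: 15.0
```

```bash
python3 - <<'E'
from h import *
legs([(.627,.109,.098,128)])
a=shot('side')
f=lambda i,x,y:cv2.resize(i[y:y+120,x:x+160],None,fx=5,fy=5,interpolation=2)
cv2.imwrite('pics/c4.png',f(a,280,170)[:,:,::-1])
E
```

```text
start [6.27000e-01 1.09000e-01 1.03000e-01 1.27993e+02] t 9.2
[6.27e-01 1.09e-01 9.80e-02 1.28e+02] -> [-0.    -0.002  0.026] [ 0.  0. -0.]
```

View pics/c4.png

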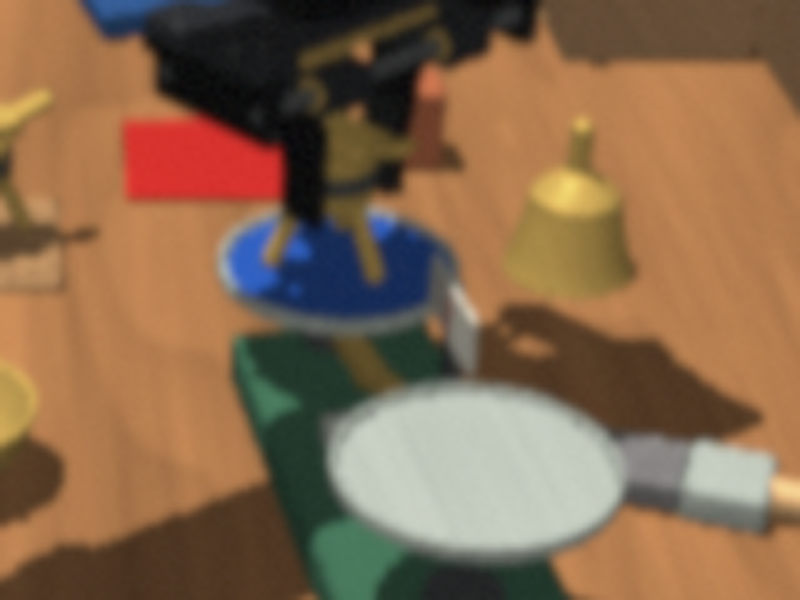

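The pan is sinking under the cup, so I'll lower a little more and then release.

Emit:
{"fn": "apply_moves", "kwargs": {"moves": [[0,0,0.015,0,0,0,0],[0,0,0.03,0,0,0,0],[0,0,0.03,0,0,0,0],[0,0,0.03,0,0,0,0]]}}

```text
time_s: 9.65
tool_pos: [0.6271, 0.1091, 0.0973]
tool_rot: [180.0, 0.0, 128.0]
force: [1.0, 1.2, 0.3]
grip_width: 0.0417
grasp_force: 15.0
```

Emit:
{"fn": "apply_moves", "kwargs": {"moves": [[0,0,0.005,0,0,0,0.5],[0,0,0.005,0,0,0,0.55],[0,0,0.005,0,0,0,0.6],[0,0,0.005,0,0,0,0.7],[0,0,0.005,0,0,0,1],[0,0,0.005,0,0,0,1],[0,0,0.005,0,0,0,1]], "grip_force": 5}}

```text
time_s: 10.35
tool_pos: [0.627, 0.109, 0.0963]
tool_rot: [-180.0, 0.0, 128.0]
force: [0.3, -0.1, 0.3]
grip_width: 0.0765
grasp_force: 0.0
```

Emit:
{"fn": "apply_moves", "kwargs": {"moves": [[0,0,-0.1,0,0,0,1],[0,0,-0.25,0,0,0,1],[0,0,-0.5,0,0,0,1],[0,0,-0.62,0,0,0,1],[0,0,-0.62,0,0,0,1]]}}

```text
time_s: 10.85
tool_pos: [0.6293, 0.1101, 0.2253]
tool_rot: [179.6, 0.2, 128.0]
force: [0.2, 0.4, 0.1]
grip_width: 0.0869
grasp_force: 0.0
```

```bash
python3 - <<'E'
from h import *
o=env.get_obs();print(o['qpos'].round(0))
legs([(.55,-.03,.22,105),(.47,-.18,.22,90),(.412,-.285,.22,84)])
a=shot('side')
f=lambda i,x,y:cv2.resize(i[y:y+120,x:x+160],None,fx=5,fy=5,interpolation=2)
cv2.imwrite('pics/c5.png',f(a,280,170)[:,:,::-1])
E
```

```text
[ 22.  22. -44.  84.  16.  80.  15.]
start [6.29000e-01 1.10000e-01 2.25000e-01 1.27989e+02] t 10.85
[ 5.50e-01 -3.00e-02  2.20e-01  1.05e+02] -> [-0.308 -0.744  0.026] [ 0.    -0.     0.267]
[ 0.47 -0.18  0.22 90.  ] -> [-0.621 -0.58  -0.   ] [-0.    -0.     0.175]
[ 0.412 -0.285  0.22  84.   ] -> [-0.525 -0.29  -0.   ] [ 0.   -0.    0.07]
```

View pics/c5.png

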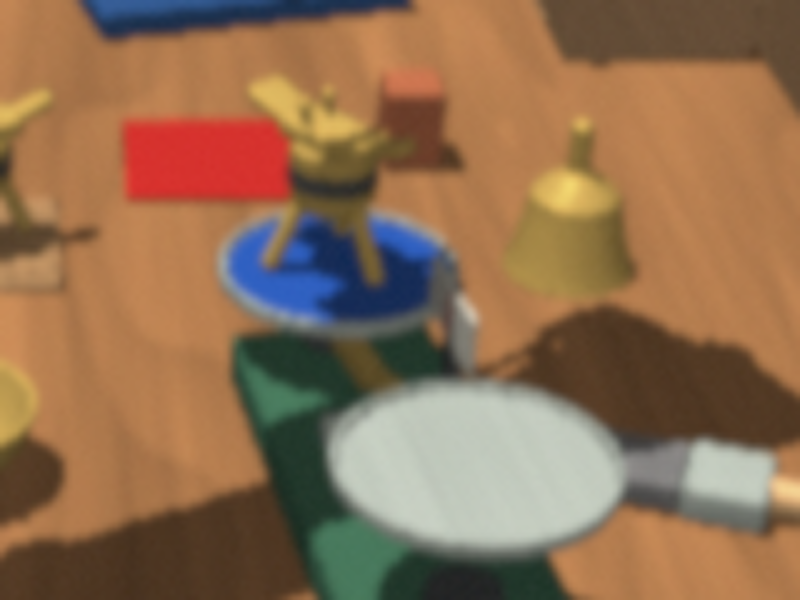

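The cup stands upright in the sunken blue pan, released. The bare pan has risen to about (375.4,263.7). Next I'll measure by how much.

```bash
python3 - <<'E'
from h import *
for z in(.085,.0974,.102,.107):print(z,proj('side',(.652,-.11,z)).round(1))
for z in(.085,.067,.063):print(z,proj('side',(.627,.109,z)).round(1))
shot('side')
for t in('weight_pan_floor','piece_pan_floor'):
  for d in masks_of('side',t)[:1]:
    c=max(cv2.findContours(d['pixels'].astype(np.uint8),0,2)[0],key=cv2.contourArea);print(t,cv2.boundingRect(c))
E
```

```text
0.085 [374.7 270.3]
0.0974 [375.2 265.2]
0.102 [375.4 263.3]
0.107 [375.6 261.2]
0.085 [348.1 217.4]
0.067 [347.7 224. ]
0.063 [347.6 225.5]
weight_pan_floor (346, 247, 59, 35)
piece_pan_floor (324, 212, 47, 26)
```

Emit:
{"fn": "apply_moves", "kwargs": {"moves": [[-0.3,-0.74,0,0,0,0.267,1],[-0.3,-0.74,0,0,0,0.267,1],[-0.3,-0.74,0,0,0,0.267,1],[-0.3,-0.74,0,0,0,0.267,1]]}}

```text
time_s: 11.45
tool_pos: [0.544, -0.0367, 0.2183]
tool_rot: [-179.7, 0.2, 104.4]
force: [-0.0, -1.1, -1.2]
grip_width: 0.0867
grasp_force: 0.0
```

Emit:
{"fn": "apply_moves", "kwargs": {"moves": [[-0.62,-0.58,0,0,0,0.175,1],[-0.62,-0.58,0,0,0,0.175,1],[-0.62,-0.58,0,0,0,0.175,1],[-0.62,-0.58,0,0,0,0.175,1]]}}

```text
time_s: 11.85
tool_pos: [0.464, -0.184, 0.2188]
tool_rot: [-179.8, 0.1, 89.6]
force: [0.1, -0.1, -0.3]
grip_width: 0.0871
grasp_force: 0.0
```

```bash
python3 - <<'E'
from h import *
o=env.get_obs();print(o['qpos'].round(0))
legs([(.412,-.285,.15,84),(.412,-.285,.018,84)])
E
```

```text
[ 48.   2. -30. 103.   1.  76.  18.]
start [ 0.464 -0.184  0.219 89.642] t 11.85
[ 0.412 -0.285  0.15  84.   ] -> [-0.507 -0.257  0.344] [ 0.    -0.     0.066]
[ 4.12e-01 -2.85e-01  1.80e-02  8.40e+01] -> [ 0.   -0.    0.66] [0. 0. 0.]
```

The bare pan rose about 17 mm (mask top 254 → 247), which is roughly 0.16 rad, so the cup is about 200 g. Fetching one 200 g weight.

Emit:
{"fn": "apply_moves", "kwargs": {"moves": [[-0.25,-0.13,0.1,0,0,0.066,1],[-0.507,-0.257,0.25,0,0,0.066,1],[-0.507,-0.257,0.344,0,0,0.066,1],[-0.507,-0.257,0.344,0,0,0.066,1],[-0.507,-0.257,0.344,0,0,0.066,1]]}}

```text
time_s: 12.35
tool_pos: [0.4157, -0.2794, 0.1503]
tool_rot: [-179.9, -0.1, 84.3]
force: [0.3, -0.1, 0.5]
grip_width: 0.0868
grasp_force: 0.0
```

```bash
python3 - <<'E'
from h import *
legs([(.412,-.285,.018,84)])
a,b=shot('side'),shot('top')
f=lambda i,x,y:cv2.resize(i[y:y+120,x:x+100],None,fx=4,fy=4,interpolation=2)
cv2.imwrite('pics/c6.png',np.hstack([f(a,200,300),f(b,380,230)])[:,:,::-1])
E
```

```text
start [ 0.416 -0.279  0.15  84.338] t 12.35
[ 4.12e-01 -2.85e-01  1.80e-02  8.40e+01] -> [-0.03  -0.016  0.661] [ 0.    -0.     0.004]
```

View pics/c6.png

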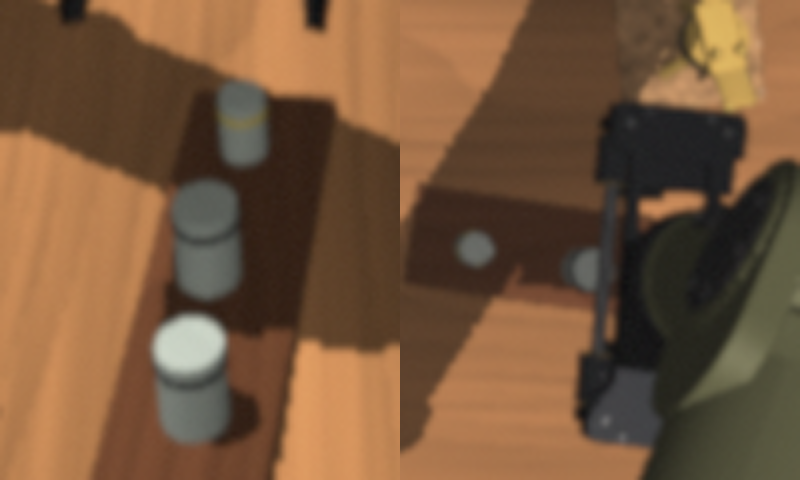

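The side view shows the finger tips at crop columns 72 and 315, either side of the middle 200 g weight at about 205. Descending.

Emit:
{"fn": "apply_moves", "kwargs": {"moves": [[-0.01,-0.01,0.2,0,0,0,1],[-0.01,-0.01,0.4,0,0,0,1],[-0.01,-0.01,0.52,0,0,0,1],[-0.01,-0.01,0.6,0,0,0,1],[-0.01,-0.01,0.655,0,0,0,1],[-0.01,-0.01,0.655,0,0,0,1],[-0.01,-0.01,0.655,0,0,0,0.3]]}}

```text
time_s: 13.15
tool_pos: [0.4151, -0.2823, 0.0216]
tool_rot: [179.9, 0.0, 84.4]
force: [1.2, 0.2, 0.7]
grip_width: 0.0838
grasp_force: 0.0
```

Emit:
{"fn": "apply_moves", "kwargs": {"moves": [[0,0,0,0,0,0,0],[0,0,0,0,0,0,0],[0,0,0,0,0,0,0],[0,0,0,0,0,0,0],[0,0,0,0,0,0,0],[0,0,0,0,0,0,0],[0,0,0,0,0,0,0],[0,0,0,0,0,0,0],[0,0,0,0,0,0,0],[0,0,0,0,0,0,0]], "grip_force": 15}}

```text
time_s: 14.15
tool_pos: [0.4137, -0.2823, 0.0205]
tool_rot: [-180.0, -0.0, 84.3]
force: [-1.2, 0.1, 1.4]
grip_width: 0.0275
grasp_force: 15.0
```

```bash
python3 - <<'E'
from h import *
o=env.get_obs();print(o['grip_width'],o['grasp_force'],o['tool_pos'],o['tool_rot'],o['force'])
E
```

```text
0.027522637380062567 15.00000648200512 [ 0.4136715  -0.2823235   0.02050554] [-1.79975143e+02 -6.94755058e-04  8.43288115e+01] [-1.16788723  0.0667374   1.36667456]
```

```bash
python3 - <<'E'
from h import *
legs([(.4137,-.2823,.19,84.3),(.535,-.2,.19,90),(.652,-.12,.19,96),(.652,-.12,.116,96)])
E
```

```text
start [ 4.1400e-01 -2.8200e-01  2.1000e-02  8.4329e+01] t 14.15
[ 0.414 -0.282  0.19  84.3  ] -> [ 0.     0.    -0.847] [-0. -0.  0.]
[ 0.535 -0.2    0.19  90.   ] -> [0.47  0.563 0.   ] [ 0.     0.    -0.066]
[ 0.652 -0.12   0.19  96.   ] -> [0.4   0.585 0.   ] [ 0.    0.   -0.07]
[ 0.652 -0.12   0.116 96.   ] -> [ 0.   -0.    0.37] [0. 0. 0.]
```

Emit:
{"fn": "apply_moves", "kwargs": {"moves": [[0,0,-0.1,0,0,0,0],[0,0,-0.3,0,0,0,0],[0,0,-0.5,0,0,0,0],[0,0,-0.7,0,0,0,0],[0,0,-0.85,0,0,0,0],[0,0,-0.85,0,0,0,0]]}}

```text
time_s: 14.75
tool_pos: [0.4164, -0.2838, 0.1951]
tool_rot: [179.6, 0.3, 84.3]
force: [-0.3, 0.3, -1.2]
grip_width: 0.0272
grasp_force: 15.0
```

Emit:
{"fn": "apply_moves", "kwargs": {"moves": [[0.15,0.18,0,0,0,-0.02,0],[0.31,0.37,0,0,0,-0.04,0],[0.47,0.563,0,0,0,-0.066,0],[0.47,0.563,0,0,0,-0.066,0]]}}

```text
time_s: 15.15
tool_pos: [0.5398, -0.192, 0.1888]
tool_rot: [179.9, -0.4, 90.7]
force: [-1.2, 0.9, -2.2]
grip_width: 0.0275
grasp_force: 15.0
```

Emit:
{"fn": "apply_moves", "kwargs": {"moves": [[0.13,0.19,0,0,0,-0.02,0],[0.26,0.38,0,0,0,-0.04,0],[0.4,0.585,0,0,0,-0.07,0],[0.4,0.585,0,0,0,-0.07,0],[0.4,0.585,0,0,0,-0.07,0],[0.4,0.585,0,0,0,-0.07,0]]}}

```text
time_s: 15.75
tool_pos: [0.651, -0.1211, 0.1891]
tool_rot: [-179.8, 0.0, 95.9]
force: [0.4, -0.3, -2.6]
grip_width: 0.0275
grasp_force: 15.0
```

```bash
python3 - <<'E'
from h import *
legs([(.652,-.12,.116,96),(.652,-.12,.097,96)])
E
```

```text
start [ 0.651 -0.121  0.189 95.95 ] t 15.75
[ 0.652 -0.12   0.116 96.   ] -> [0.005 0.006 0.365] [ 0.     0.    -0.001]
[ 0.652 -0.12   0.097 96.   ] -> [ 0.    -0.     0.095] [0. 0. 0.]
```

Emit:
{"fn": "apply_moves", "kwargs": {"moves": [[0,0,0.12,0,0,0,0],[0,0,0.24,0,0,0,0],[0,0,0.32,0,0,0,0],[0,0,0.35,0,0,0,0],[0,0,0.37,0,0,0,0],[0,0,0.385,0,0,0,0],[0,0,0.4,0,0,0,0],[0,0,0.415,0,0,0,0],[0,0,0.43,0,0,0,0],[0,0,0.445,0,0,0,0],[0,0,0.455,0,0,0,0],[0,0,0.465,0,0,0,0],[0,0,0.465,0,0,0,0],[0,0,0.465,0,0,0,0]]}}

```text
time_s: 17.15
tool_pos: [0.6524, -0.12, 0.0976]
tool_rot: [180.0, 0.0, 96.0]
force: [0.7, -0.7, 0.1]
grip_width: 0.0273
grasp_force: 15.0
```

```bash
python3 - <<'E'
from h import *
a=shot('side')
f=lambda i,x,y:cv2.resize(i[y:y+120,x:x+160],None,fx=5,fy=5,interpolation=2)
cv2.imwrite('pics/c7.png',f(a,300,180)[:,:,::-1])
E
```

```text
(no output)
```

View pics/c7.png

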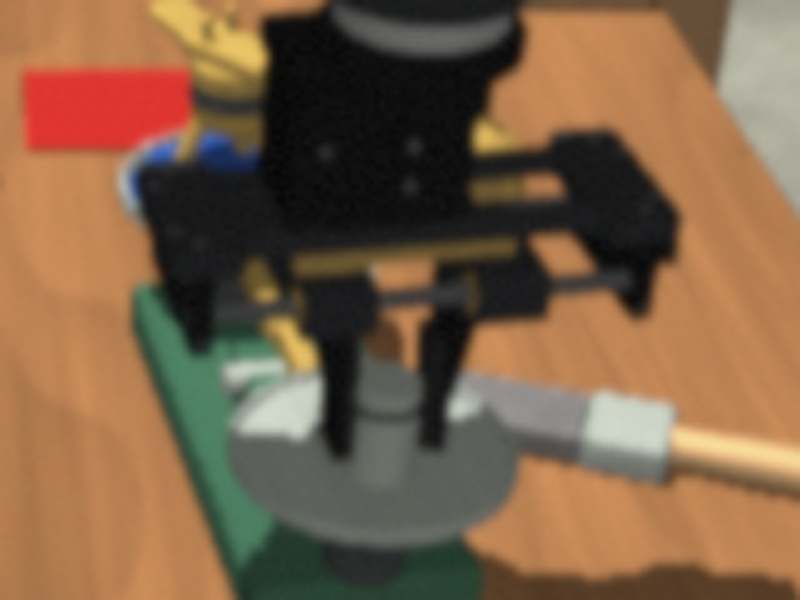

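The weight stands upright on the bare pan between the fingers at crop (385,440), and the force reads near zero. Releasing.

Emit:
{"fn": "apply_moves", "kwargs": {"moves": [[0,0,0.003,0,0,0,0.33],[0,0,0.003,0,0,0,0.38],[0,0,0.003,0,0,0,0.45],[0,0,0.003,0,0,0,0.6],[0,0,0.003,0,0,0,0.6],[0,0,0.003,0,0,0,0.6]], "grip_force": 5}}

```text
time_s: 17.8
tool_pos: [0.6522, -0.1199, 0.0969]
tool_rot: [-180.0, 0.0, 96.0]
force: [-0.1, -0.2, 0.4]
grip_width: 0.0503
grasp_force: 0.0
```

Emit:
{"fn": "apply_moves", "kwargs": {"moves": [[0,0,-0.1,0,0,0,0.6],[0,0,-0.3,0,0,0,0.6],[0,0,-0.5,0,0,0,0.6],[0,0,-0.7,0,0,0,0.6],[-0.5,-0.3,-0.7,0,0,0,0.6],[-0.9,-0.5,-0.7,0,0,0,0.6],[-1,-0.9,-0.7,0,0,0,0.6],[-1,-1,-0.7,0,0,0,0.6],[-1,-1,-0.7,0,0,0,0.6],[-1,-1,-0.7,0,0,0,0.6],[-1,-1,-0.7,0,0,0,0.6],[-1,-1,-0.7,0,0,0,0.6],[-1,-1,-0.7,0,0,0,0.6]]}}

```text
time_s: 19.1
tool_pos: [0.4755, -0.3383, 0.2372]
tool_rot: [179.9, -0.0, 96.1]
force: [1.2, 0.4, -0.4]
grip_width: 0.0523
grasp_force: 0.0
```

```bash
python3 - <<'E'
from h import *
a=shot('side')
for t in('weight_pan_floor','piece_pan_floor'):
  for d in masks_of('side',t)[:1]:
    c=max(cv2.findContours(d['pixels'].astype(np.uint8),0,2)[0],key=cv2.contourArea);print(t,cv2.boundingRect(c))
f=lambda i,x,y:cv2.resize(i[y:y+150,x:x+200],None,fx=4,fy=4,interpolation=2)
cv2.imwrite('pics/c8.png',f(a,270,160)[:,:,::-1])
E
```

```text
weight_pan_floor (346, 254, 58, 36)
piece_pan_floor (361, 209, 12, 20)
```

View pics/c8.png

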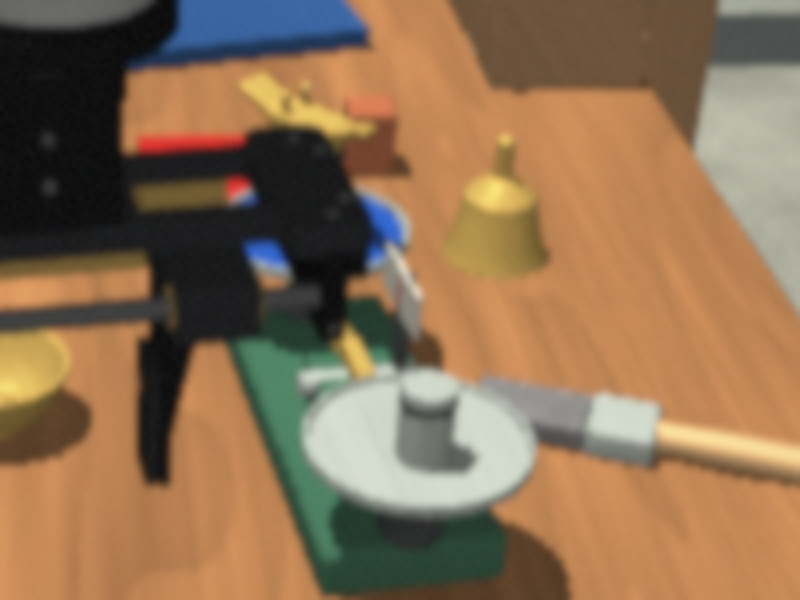

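The bare pan is back at its level place: mask top 254 and centre row 270.3, against 254 and 270.5 when empty. The weight stands upright and the cup is in the blue pan.

```bash
python3 -c "
from cell import env
print(env.sign_off())"
```

```text
the job is handed in; nothing more can be done
None
```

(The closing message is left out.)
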